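# Clear down the gel caster: stack the spacer rings, turn the casting plate over to dry

### The job

Clear down the gel caster: drop every spacer ring, those on the plate and those on the bench, into the clear tube so that they lie flat in one column. Then slide the bare casting plate past the edge of the blue station to get hold of it from underneath, turn it over, and leave it lying flat near the middle of the drying mat, white face up. Do not disturb the bottle, the tip box or the tube rack.

Things in the scene. Friction and masses are not known exactly. Their poses are not given: they have to be found in the camera images.
- station: blue gel station, fixed to the bench: a plain box with a flat top 200 mm (its x) by 180 mm (its y), top face 90 mm above the bench, upright sides (a 22 mm high decorative skirt at the foot stands out 8 mm). Origin: centre of its underside on the bench.
- plate: loose flat casting plate, a plain slab 150 mm (its x) by 110 mm (its y) by 6 mm, about 0.16 kg, one face orange, one white; too wide for the gripper to span. Starts on the station top, orange face up. Origin: centre of the white face; z points from the white to the orange face (up at the start, down when turned over, the origin then being on top).
- mat: grey ribbed drying mat, fixed to the bench to the left (+y) of the station, 220 mm (its x) by 200 mm (its y), 4 mm thick. Origin: centre of its underside.
- tube: clear upright tube fixed to the bench, open at the top: slick polished bore 42 mm, inner floor 4 mm above the bench, straight up to 80 mm, then flared to a mouth 53 mm wide inside; rim 88 mm above the bench, 60 mm outside diameter at the rim, 48 mm below; blue foot disc 66 mm wide. A ring caught askew goes down with a light push. Origin: centre of its underside, z up the axis.
- reagent: bystander: loose reagent bottle with blue cap, 56 mm diameter, 110 mm tall. Origin: centre of its underside.
- tipbox: bystander: loose green pipette-tip box, 85 x 120 x 60 mm high. Origin: centre of its underside.
- rack: bystander: loose yellow microtube rack, 75 x 130 mm, 48 mm high with the tubes. Origin: centre of its underside.
- ring1: flat blue plastic spacer ring, 40 mm outside diameter, 16 mm hole, 15 mm thick, 20 g; starts lying on the plate; may be absent (None). Origin: centre of its underside as started, z along the ring's axis; either face may end up on top. 
- ring2: flat green plastic spacer ring, 40 mm outside diameter, 16 mm hole, 15 mm thick, 20 g; starts lying on the plate; may be absent (None). Origin: centre of its underside as started, z along the ring's axis; either face may end up on top. 
- ring3: flat yellow plastic spacer ring, 40 mm outside diameter, 16 mm hole, 15 mm thick, 20 g; starts lying on the bench to the right (-y) of the station; may be absent (None). Origin: centre of its underside as started, z along the ring's axis; either face may end up on top. 
- ring4: flat red plastic spacer ring, 40 mm outside diameter, 16 mm hole, 15 mm thick, 20 g; starts lying on the bench to the right (-y) of the station; may be absent (None). Origin: centre of its underside as started, z along the ring's axis; either face may end up on top. 
- ring5: flat black plastic spacer ring, 40 mm outside diameter, 16 mm hole, 15 mm thick, 20 g; starts lying on the bench to the right (-y) of the station; may be absent (None). Origin: centre of its underside as started, z along the ring's axis; either face may end up on top. 

How it is judged:
By the outcome, as a careful person would: the job done as asked, in the order asked, and still so for the second after the job is handed in, with the robot touching nothing.
Of ring1, ring2, ring3, ring4, ring5 only 3 to 5 are there at a start; the rules pass over those that are not, and their reading is None.
At some moment in a run one of ring3, ring4, ring5 may be knocked a few centimetres aside while the robot is not near it.
It also fails if it takes over 210 s, if anything falls off the work surface, if the arm or the gripper's body presses on something with over 40 N, if the wrist force passes 120 N, or if a joint passes its speed limit or range.

### The arm

A 6-joint arm with a two-finger parallel gripper is mounted at the origin on the work surface. World frame = base frame: x ahead of the robot, y to its left, z up, the work surface at z = 0. Lengths are in m, angles in rad, forces in N, time in s.
With the tool pointing down it reaches from about 0.375 to 0.9 m from the base axis. Payload 3.1 kg.
Tool frame: the origin (TCP) lies at the very end of the fingers, on their centre line; the grasp point (between the pads) lies 19 mm behind it; z points along the fingers, y is the line along which they close (so a half turn about z gives the same grasp; the last joint's range is limited). The gripper opens to 85 mm and grips with 20 to 120 N. Pads are 22 mm wide; open, the fingers measure 114 mm over their backs; the gripper's body (76 mm by 85 mm) begins 54 mm behind the grasp point. The pads swing forward as they close: fully open they stand 13 mm farther back than shut.
Start: joints at [-1.304, 0.527, 1.433, -0, 1.181, -0.178], TCP at [0.269, -0.564, 0.231] pointing down, gripper open.
Joint ranges: [-3.08, 3.08], [-0.75, 2.2], [0.22, 2.44], [-1.43, 4.57], [0, 2.65], [-2.85, 2.85]. Speed limits (rad/s): [2.79, 2.79, 3.14, 3.14, 3.14, 3.14].

### API

Orientations are given as a unit quaternion [x, y, z, w].
In Python, from station import sense, snapshot, camera_params, sign_off gives the robot as it stands.
- The arm moves only by the shell command python3 -m handwheel 'ROWS' [OPENING] [FORCE]. ROWS is JSON, a list that holds one entry, the list of rows, each a list of 4 numbers: the shift along the tool's x, y, z in units of 25 mm (1.0 is 25 mm), then the turn about the tool's z in units of 6 degrees (1.0 is 6 degrees). A call has 1 to 20 rows; each row shifts and turns the commanded pose from where the row before left it, along the tool's axes as they then stand; what a row does not reach is not made up. A row lasts 1/8 s, in which the tool goes at most 62.5 mm and 10.7 degrees, less where a joint would pass 70% of its speed; a pose out of reach is approached as far as the arm can. A call is refused whole if a number of a shift passes 1 or a number of a turn 1, either way. A call with a gripper value outside its range is refused whole. OPENING is the finger opening in mm, from 0 to 85.4, set as the call begins (- or left out, the last holds). The fingers move at their own pace and stop on an object; FORCE is the grip in N (left out, the last holds). Time passes only in rows, so rows that do not move let the fingers close. It gives the time, the measured TCP pose, the force, the opening and the grip force at its end, in the units of the state.
- sense(): the state, without advancing time (a new reading comes with each control period).
- snapshot(name): name is "scene" or "top"; returns (picture, depth): 384x512x3 uint8, red, green, blue; 384x512 float32, m along the optical axis (not along the pixel's ray), 0 where there is no reading.
- camera_params(name): a dict with "mtx" (3x3 intrinsics, pixels), "D" ([k1, k2, p1, p2, k3] as OpenCV has them; the pictures are not rectified), "extrinsics" (4x4, takes a point from camera to world coordinates). Camera axes: x right, y up, looking along -z (the intrinsics and any distortion apply to the point x, -y, -z); pixel columns grow to the right and rows downward; lengths in m; the calibration is good to about 2 mm. A picture is of the moment at which its call begins. camera_params takes no time and is no camera call.
- sign_off(): hands the job in; it is judged then, once.
The state is a dict: "t": time; "q": joint angles; "qd": joint speeds; "tau": joint torques, N m; "tcp_pos": TCP position; "tool_rot": TCP orientation; "force": force on the tool from outside, world axes, zero at the start; "ft_torque": the same for the moment, N m; "finger_gap": opening from 0.0 (shut) to 1.0 (fully open); "gripper_force": force on a finger pad.
Only numpy, scipy, OpenCV 4.12 (cv2) and the standard library are available. Lean on these libraries where they do the work, as an engineer would, in place of code of your own. Each camera call takes 0.05 s, during which the arm holds its last target. There are 200 camera calls.

## Working session

There is one attempt and no reset: what is moved stays moved. The work goes in short steps, Python scripts to look and compute and a shell command to move; the robot and the scene stay as the last step left them, time stands still between calls to the robot, and variables do not carry over. Pictures are saved under pics/ and viewed, at most 14 in all, crops included, and the job is handed in when it is done.

```bash
ls; mkdir -p pics
cat > h.py <<'E'
import numpy as np, cv2
from station import sense, snapshot, camera_params
def save(n,f,crop=None,s=1):
    p,d=snapshot(n); np.savez('last_'+n+'.npz',p=p,d=d)
    i=p[:,:,::-1]
    if crop: x0,y0,x1,y1=crop; i=i[y0:y1,x0:x1]
    cv2.imwrite('pics/'+f,cv2.resize(i,None,fx=s,fy=s,interpolation=cv2.INTER_CUBIC)); return p,d
def px2w(n,u,v,z):
    "ray through pixel to plane world z"
    c=camera_params(n); E=np.array(c['extrinsics']); 
    a=cv2.undistortPoints(np.array([[[u,v]]],float),np.array(c['mtx']),np.array(c['D']))[0,0]
    r=E[:3,:3]@np.array([a[0],-a[1],-1]); o=E[:3,3]
    return o+r*(z-o[2])/r[2]
def cloud(n,d):
    c=camera_params(n); E=np.array(c['extrinsics']); h,w=d.shape
    uv=np.stack(np.meshgrid(np.arange(w),np.arange(h)),-1).reshape(-1,1,2).astype(float)
    a=cv2.undistortPoints(uv,np.array(c['mtx']),np.array(c['D']))[:,0]
    k=d.reshape(-1,1); P=np.c_[a[:,:1]*k,-a[:,1:]*k,-k]@E[:3,:3].T+E[:3,3]
    P[k[:,0]==0]=np.nan
    return P.reshape(h,w,3)
E
python3 - <<'E'
from h import *
save('top','top1.png',s=1.55); save('scene','sc1.png',s=1.55)
for n in('top','scene'): print(camera_params(n))
s=sense();print(s['tcp_pos'],s['tool_rot'],s['t'])
E
```

```text
pics
{'mtx': array([[436.17124245,   0.        , 268.5510492 ],
       [  0.        , 436.17124245, 189.57949418],
       [  0.        ,   0.        ,   1.        ]]), 'D': array([-0.05348907,  0.        ,  0.        ,  0.        ,  0.        ]), 'extrinsics': array([[ 1.75517529e-03,  9.93054953e-01, -1.17638340e-01,
         4.22994405e-01],
       [-9.99905843e-01,  1.41798193e-04, -1.37216883e-02,
        -5.31558559e-02],
       [-1.36097096e-02,  1.17651347e-01,  9.92961699e-01,
         1.16939711e+00],
       [ 0.00000000e+00,  0.00000000e+00,  0.00000000e+00,
         1.00000000e+00]])}
{'mtx': array([[397.49863568,   0.        , 258.58104859],
       [  0.        , 397.49863568, 193.34372857],
       [  0.        ,   0.        ,   1.        ]]), 'D': array([0.01125823, 0.        , 0.        , 0.        , 0.        ]), 'extrinsics': array([[-0.51325746, -0.46995079,  0.71813162,  1.26721457],
       [ 0.85819342, -0.28924112,  0.42407975,  0.39650338],
       [ 0.00841659,  0.83395793,  0.55176384,  0.6642691 ],
       [ 0.        ,  0.        ,  0.        ,  1.        ]])}
[ 0.2687667  -0.56354319  0.23042648] [ 9.75373930e-01  2.20555462e-01 -4.80332693e-05 -9.91107848e-04] 0.1
```

View pics/top1.png

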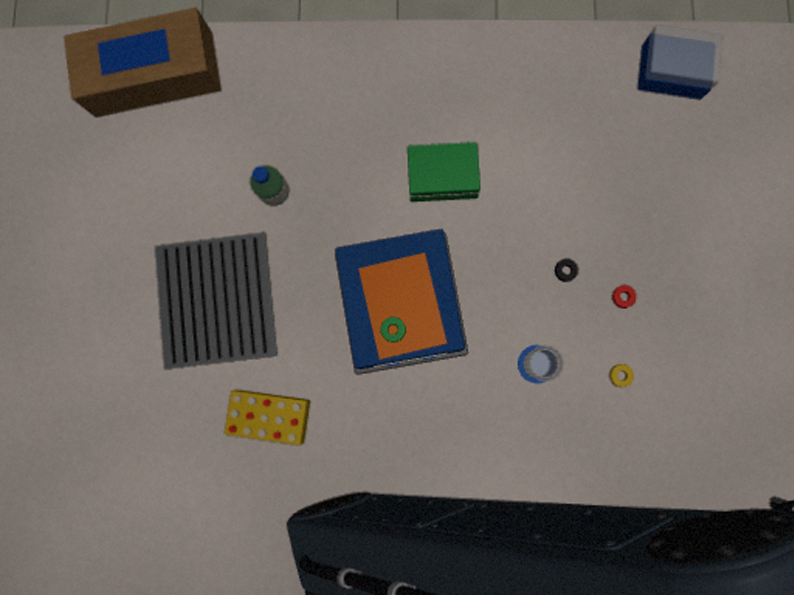

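View pics/sc1.png

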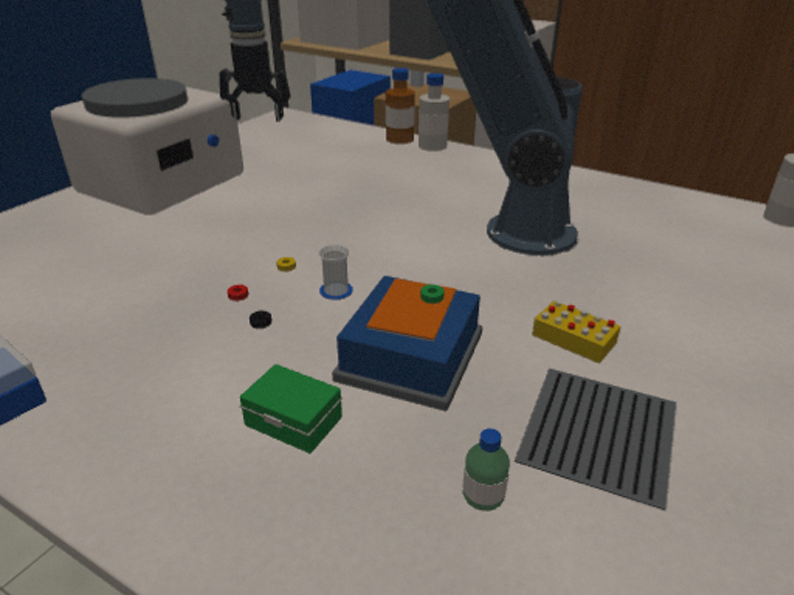

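```bash
cat > rings.py <<'E'
from h import *
def rings(p,zs=dict(green=.111,yellow=.015,red=.015,black=.015),n='top'):
    hsv=cv2.cvtColor(p,cv2.COLOR_RGB2HSV); H,S,V=[hsv[...,i].astype(int) for i in range(3)]
    m=dict(green=(H>45)&(H<85)&(S>120),yellow=(H>18)&(H<32)&(S>150),red=((H<6)|(H>174))&(S>150)&(V>80),black=(V<60)&(S<90))
    for k,z in zs.items():
        c,l,st,ce=cv2.connectedComponentsWithStats(m[k].astype(np.uint8))
        for i in range(1,c):
            if 70<st[i,4]<260 and st[i,2]<24 and st[i,3]<24:
                x,y,w,h=st[i,:4]; u,v=x+(w-1)/2,y+(h-1)/2
                print(k,st[i],(u,v),px2w(n,u,v,z).round(4),px2w(n,*ce[i],z).round(4))
E
python3 - <<'E'
from rings import *
f=np.load('last_top.npz'); p,d=f['p'],f['d']
rings(p)
P=cloud('top',d)
for nm,z,pts in [('plate',.096,[(359,268),(425,253),(446,343),(381,360)]),('station',.09,[(336,247),(444,230),(467,352),(356,371)]),('mat',.004,[(155,248),(265,234),(276,355),(165,368)])]:
    q=np.array([px2w('top',a/1.55,b/1.55,z) for a,b in pts]); print(nm,q[:,:2].round(4).tolist(),q.mean(0).round(4),[np.linalg.norm(q[i]-q[i-1]).round(3) for i in range(4)])
# tube rim circle
x,y,z=P[...,0],P[...,1],P[...,2]
for lo,hi,nm in[(.07,.1,'rim')]:
    m=(z>lo)&(z<hi)&(y<-.2)&(y>-.4)&(x>.25)&(x<.6); print(nm,m.sum(),np.nanmedian(P[m],0), x[m].min(),x[m].max(),y[m].min(),y[m].max())
for nm,(u,v) in dict(st=(350,300),pl=(400,290),mat=(210,350),bench=(300,300),tip=(440,165)).items(): print(nm,P[int(v/1.55),int(u/1.55)].round(4))
t=cv2.resize(p[205:260,320:380,::-1],None,fx=9,fy=9,interpolation=cv2.INTER_CUBIC); cv2.imwrite('pics/tube.png',t)
E
```

```text
green [246 205  16  16 157] (np.float64(253.5), np.float64(212.5)) [ 0.4923 -0.002   0.111 ] [ 0.4931 -0.0015  0.111 ]
yellow [394 235  15  14 136] (np.float64(401.0), np.float64(241.5)) [ 0.4222 -0.3861  0.015 ] [ 0.4214 -0.3853  0.015 ]
red [396 184  14  14 129] (np.float64(402.5), np.float64(190.5)) [ 0.5573 -0.3945  0.015 ] [ 0.5568 -0.3945  0.015 ]
black [358 167  15  15 139] (np.float64(365.0), np.float64(174.0)) [ 0.6018 -0.2952  0.015 ] [ 0.602  -0.2952  0.015 ]
plate [[0.592, 0.0539], [0.6164, -0.0523], [0.4717, -0.0856], [0.4447, 0.0173]] [ 0.5312 -0.0167  0.096 ] [np.float64(0.152), np.float64(0.109), np.float64(0.148), np.float64(0.106)]
station [[0.6275, 0.0924], [0.6554, -0.0832], [0.4577, -0.1192], [0.4273, 0.0574]] [ 0.542  -0.0132  0.09  ] [np.float64(0.203), np.float64(0.178), np.float64(0.201), np.float64(0.179)]
mat [[0.6429, 0.4267], [0.6674, 0.2302], [0.4547, 0.205], [0.4313, 0.3991]] [0.5491 0.3153 0.004 ] [np.float64(0.213), np.float64(0.198), np.float64(0.214), np.float64(0.195)]
rim 236 [ 0.44084312 -0.24995874  0.08629593] 0.4113765427574971 0.4703837982373329 -0.2718016429627867 -0.2144576016075116
st [0.5424 0.0705 0.0891]
pl [ 0.5563 -0.0122  0.0984]
mat [0.4651 0.3228 0.002 ]
bench [ 0.5524  0.1681 -0.0024]
tip [ 0.7739 -0.0753  0.0645]
```

View pics/tube.png

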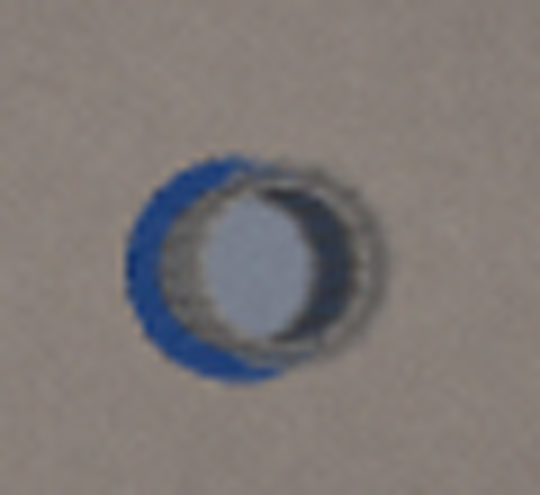

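```bash
python3 - <<'E'
from h import *
f=lambda X,Y,z:px2w('top',320+(X+.5)/9-.5,205+(Y+.5)/9-.5,z).round(4)
print(f(281,262,.088),f(239,268,.003)); print(f(385,262,.088),f(281,362,.088),f(281,162,.088))
print(sense()['q'])
E
python3 -m handwheel '[[[0,0,0,1],[0,0,0,1],[0,0,0,1],[0,0,0,1],[0,0,0,0.26],[0,0,0,0]]]' 60 25
```

```text
[ 0.4416 -0.2413  0.088 ] [ 0.4413 -0.2436  0.003 ]
[ 0.4416 -0.2698  0.088 ] [ 0.4144 -0.2408  0.088 ] [ 0.469  -0.2418  0.088 ]
[-1.30451006e+00  5.28384866e-01  1.43376738e+00 -9.70462331e-06
  1.18142493e+00 -1.78478098e-01]
t: 0.85
tcp_pos: [0.2689, -0.564, 0.231]
tool_rot: [1.0, -0.0, -0.0, -0.0]
force: [-0.5, -0.3, 0.4]
finger_gap: 0.701
gripper_force: 0.0
```

```bash
python3 -m handwheel '[[[0.765,-0.89,0.6,0],[0.765,-0.89,0.6,0],[0.765,-0.89,0.6,0],[0.765,-0.89,0.6,0],[0.765,-0.89,0.6,0],[0.765,-0.89,0.6,0],[0.765,-0.89,0.6,0],[0.765,-0.89,0.6,0],[0,0,1,0],[0,0,1,0],[0,0,1,0],[0,0,1,0],[0,0,0.32,0],[0,0,0,0],[0,0,0,0]]]' 60 25
python3 -m handwheel '[[[0,0,0,0],[0,0,0,0],[0,0,0,0],[0,0,0,0],[0,0,0,0]]]' 30 30
```

```text
t: 2.72
tcp_pos: [0.4227, -0.387, 0.0042]
tool_rot: [1.0, -0.001, 0.001, 0.001]
force: [-0.0, -0.0, -0.1]
finger_gap: 0.699
gripper_force: 0.0
t: 3.35
tcp_pos: [0.4226, -0.3869, 0.0046]
tool_rot: [1.0, -0.001, 0.001, 0.001]
force: [-0.9, 0.9, 6.2]
finger_gap: 0.45
gripper_force: 29.8
```

```bash
python3 -m handwheel '[[[0,0,-0.2,0],[0,0,-0.08,0],[0,0,0,0],[0,0,0,0]]]' 48 25
python3 -m handwheel '[[[0,0,0,0],[0,0,0,0],[0,0,0,0],[0,0,0,0]]]' 30 30
python3 -m handwheel '[[[0,0,-1,0],[0,0,-1,0],[0,0,-1,0],[0,0,-1,0],[0,0,-0.4,0],[0.125,-0.97,0,0],[0.125,-0.97,0,0],[0.125,-0.97,0,0],[0.125,-0.97,0,0],[0.125,-0.97,0,0],[0.125,-0.97,0,0],[0,0,0,0],[0,0,0,0],[0,0,0,0]]]'
```

```text
t: 3.85
tcp_pos: [0.4221, -0.3863, 0.0102]
tool_rot: [1.0, -0.001, -0.0, -0.0]
force: [-0.3, 0.4, 0.5]
finger_gap: 0.561
gripper_force: 0.0
t: 4.35
tcp_pos: [0.4221, -0.3862, 0.0106]
tool_rot: [1.0, -0.001, -0.0, -0.0]
force: [-1.1, 0.9, 5.2]
finger_gap: 0.438
gripper_force: 29.8
t: 6.1
tcp_pos: [0.4414, -0.2417, 0.1204]
tool_rot: [1.0, -0.001, 0.0, 0.0]
force: [-0.1, -0.8, 0.1]
finger_gap: 0.434
gripper_force: 30.1
```

```bash
python3 -c "
from h import *
save('scene','g1.png',crop=(140,90,280,210),s=5)"
```

```text
(no output)
```

View pics/g1.png

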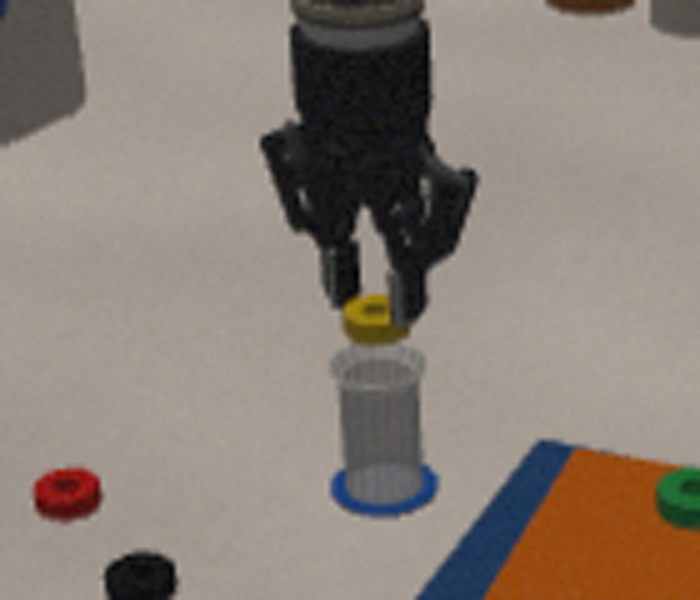

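```bash
python3 -m handwheel '[[[0,0,0.5,0],[0,0,0.5,0],[0,0,0,0],[0,0,0,0]]]'
python3 -m handwheel '[[[0,0,0,0],[0,0,0,0],[0,0,0,0],[0,0,-1,0],[0,0,-1,0],[0,0,0,0]]]' 60 25
python3 -c "
from h import *
save('scene','g2.png',crop=(140,90,280,210),s=5)"
```

```text
t: 6.65
tcp_pos: [0.4409, -0.2408, 0.095]
tool_rot: [1.0, -0.001, -0.0, -0.0]
force: [0.9, 0.2, -0.3]
finger_gap: 0.435
gripper_force: 30.1
t: 7.4
tcp_pos: [0.4422, -0.2417, 0.1469]
tool_rot: [1.0, -0.001, 0.002, 0.002]
force: [0.4, 0.5, -1.0]
finger_gap: 0.703
gripper_force: 0.0
```

View pics/g2.png

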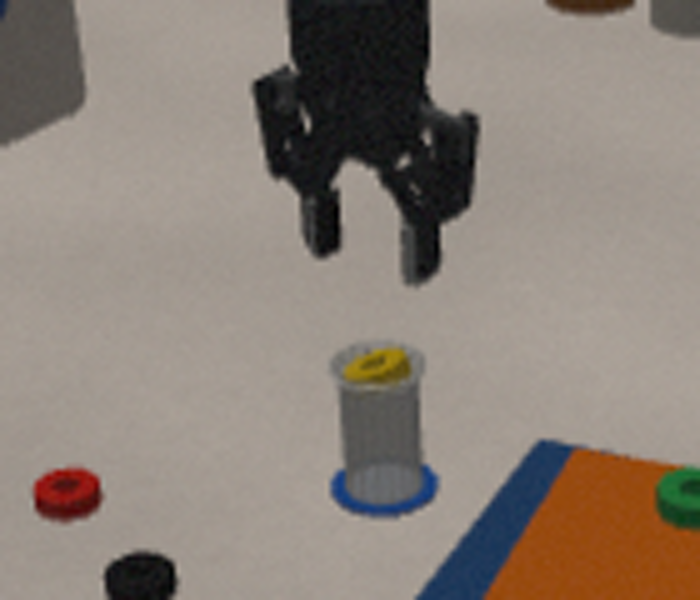

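```bash
python3 -m handwheel '[[[0,-0.08,0,0],[0,-0.08,0,0],[0,0,0,0],[0,0,0.8,0],[0,0,0.6,0],[0,0,0.4,0],[0,0,0.4,0],[0,0,0.3,0],[0,0,0,0]]]' 0 25
```

```text
t: 8.57
tcp_pos: [0.4409, -0.2367, 0.0823]
tool_rot: [1.0, -0.001, -0.0, -0.0]
force: [0.7, 0.5, -0.0]
finger_gap: 0.002
gripper_force: 0.0
```

```bash
python3 -m handwheel '[[[0,0.16,0.2,0],[0,0,0.3,0],[0,0,0.3,0],[0,0,0,0]]]'
python3 -c "
from h import *
save('scene','g3.png',crop=(170,130,250,210),s=7)"
```

```text
t: 9.07
tcp_pos: [0.4407, -0.2405, 0.0621]
tool_rot: [1.0, -0.001, -0.001, -0.001]
force: [0.6, -0.3, 0.2]
finger_gap: -0.004
gripper_force: 0.0
```

View pics/g3.png

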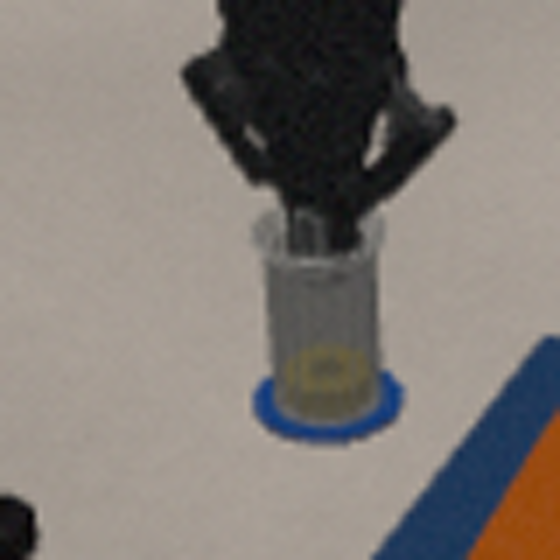

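```bash
python3 -m handwheel '[[[0,0,-1,0],[0,0,-1,0],[0,0,-1,0],[0,0,0,0]]]' 60
python3 -c "
from rings import *
p,d=snapshot('top'); rings(p); print(sense()['tcp_pos'])"
```

```text
t: 9.62
tcp_pos: [0.4422, -0.2417, 0.1395]
tool_rot: [1.0, -0.001, 0.002, 0.002]
force: [0.3, 0.1, 0.1]
finger_gap: 0.699
gripper_force: 0.0
green [246 205  16  15 154] (np.float64(253.5), np.float64(212.0)) [ 0.4935 -0.002   0.111 ] [ 0.4933 -0.0015  0.111 ]
red [395 184  15  15 139] (np.float64(402.0), np.float64(191.0)) [ 0.556  -0.3931  0.015 ] [ 0.5563 -0.394   0.015 ]
black [358 167  15  15 128] (np.float64(365.0), np.float64(174.0)) [ 0.6018 -0.2952  0.015 ] [ 0.6019 -0.2947  0.015 ]
[ 0.44146671 -0.24113518  0.1384343 ]
```

```bash
python3 -m handwheel '[[[0.657,0.871,0,0],[0.657,0.871,0,0],[0.657,0.871,0,0],[0.657,0.871,0,0],[0.657,0.871,0,0],[0.657,0.871,0,0],[0.657,0.871,0,0],[0,0,1,0],[0,0,1,0],[0,0,1,0],[0,0,1,0],[0,0,0.7,0],[0,0,0.36,0],[0,0,0,0],[0,0,0,0]]]' 60 25
python3 -m handwheel '[[[0,0,0,0],[0,0,0,0],[0,0,0,0],[0,0,0,0],[0,0,0,0]]]' 30 30
```

```text
t: 11.55
tcp_pos: [0.5565, -0.394, 0.0122]
tool_rot: [1.0, -0.001, 0.001, 0.001]
force: [-0.4, 0.3, -0.3]
finger_gap: 0.703
gripper_force: 0.0
t: 12.18
tcp_pos: [0.5565, -0.3939, 0.0129]
tool_rot: [1.0, -0.001, 0.001, 0.001]
force: [-1.0, 0.5, 6.2]
finger_gap: 0.42
gripper_force: 29.6
```

```bash
python3 -m handwheel '[[[0,0,-0.5,0],[0,0,-1,0],[0,0,-1,0],[0,0,-1,0],[0,0,-1,0],[-0.657,-0.871,0,0],[-0.657,-0.871,0,0],[-0.657,-0.871,0,0],[-0.657,-0.871,0,0],[-0.657,-0.871,0,0],[-0.657,-0.871,0,0],[-0.657,-0.871,0,0],[0,0,0,0],[0,0,0.5,0],[0,0,0.5,0],[0,0,0.1,0],[0,0,0,0],[0,0,0,0]]]'
python3 -m handwheel '[[[0,0,0,0],[0,0,0,0],[0,0,0,0],[0,0,-1,0],[0,0,-1,0],[0,0,0,0]]]' 60 25
python3 -m handwheel '[[[0,0,0,0],[0,0,0,0],[0,0,0,0],[0,0,0.8,0],[0,0,0.8,0],[0,0,0.6,0],[0,0,0.4,0],[0,0,0.4,0],[0,0,0.3,0],[0,0,0,0]]]' 0 25
```

```text
t: 14.42
tcp_pos: [0.4413, -0.2411, 0.0963]
tool_rot: [1.0, -0.001, 0.0, 0.0]
force: [-0.5, -0.3, 0.5]
finger_gap: 0.415
gripper_force: 30.0
t: 15.18
tcp_pos: [0.4422, -0.2417, 0.1479]
tool_rot: [1.0, -0.001, 0.002, 0.001]
force: [1.5, 0.1, 0.0]
finger_gap: 0.704
gripper_force: 0.0
t: 16.42
tcp_pos: [0.4409, -0.2407, 0.0634]
tool_rot: [1.0, -0.001, -0.0, -0.0]
force: [0.4, 0.3, -0.3]
finger_gap: 0.002
gripper_force: 0.0
```

```bash
python3 -m handwheel '[[[0,0,-1,0],[0,0,-1,0],[0,0,-1,0],[0,0,0,0]]]' 60
python3 -c "
from rings import *
p,d=snapshot('top'); rings(p); print(sense()['tcp_pos'])
save('scene','g4.png',crop=(140,90,280,210),s=5)"
```

```text
t: 16.92
tcp_pos: [0.4423, -0.2419, 0.1408]
tool_rot: [1.0, -0.001, 0.002, 0.002]
force: [-0.0, -0.5, -0.9]
finger_gap: 0.698
gripper_force: 0.0
green [246 205  16  16 154] (np.float64(253.5), np.float64(212.5)) [ 0.4923 -0.002   0.111 ] [ 0.4932 -0.0013  0.111 ]
black [358 167  15  15 130] (np.float64(365.0), np.float64(174.0)) [ 0.6018 -0.2952  0.015 ] [ 0.6017 -0.2945  0.015 ]
[ 0.44156179 -0.24124119  0.13965327]
```

View pics/g4.png

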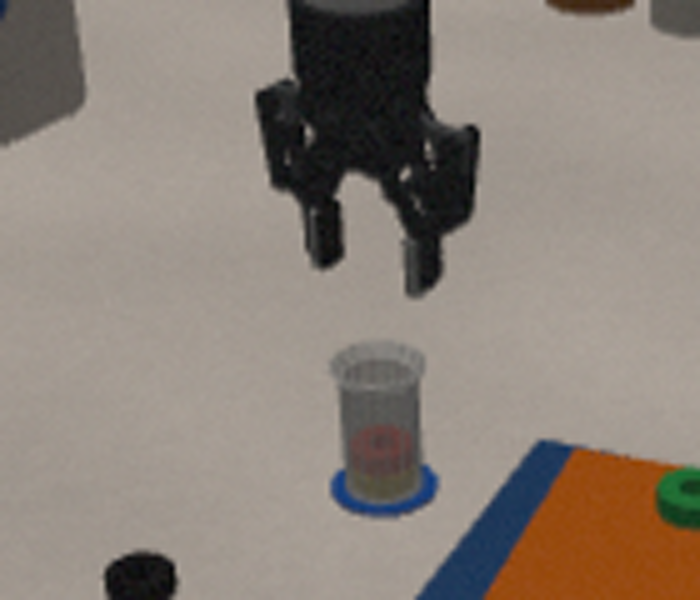

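```bash
python3 -m handwheel '[[[0.917,0.303,0,0],[0.917,0.303,0,0],[0.917,0.303,0,0],[0.917,0.303,0,0],[0.917,0.303,0,0],[0.917,0.303,0,0],[0.917,0.303,0,0],[0,0,1,0],[0,0,1,0],[0,0,1,0],[0,0,1,0],[0,0,0.7,0],[0,0,0.46,0],[0,0,0,0],[0,0,0,0]]]' 60 25
python3 -m handwheel '[[[0,0,0,0],[0,0,0,0],[0,0,0,0],[0,0,0,0],[0,0,0,0]]]' 30 30
```

```text
t: 18.9
tcp_pos: [0.6021, -0.2945, 0.0106]
tool_rot: [1.0, -0.001, 0.001, 0.0]
force: [0.1, -0.5, -0.5]
finger_gap: 0.702
gripper_force: 0.0
t: 19.52
tcp_pos: [0.6022, -0.2945, 0.0114]
tool_rot: [1.0, -0.001, 0.001, 0.001]
force: [-0.6, 0.6, 7.2]
finger_gap: 0.435
gripper_force: 29.6
```

```bash
python3 -m handwheel '[[[0,0,-0.5,0],[0,0,-1,0],[0,0,-1,0],[0,0,-1,0],[0,0,-1,0],[-0.917,-0.303,0,0],[-0.917,-0.303,0,0],[-0.917,-0.303,0,0],[-0.917,-0.303,0,0],[-0.917,-0.303,0,0],[-0.917,-0.303,0,0],[-0.917,-0.303,0,0],[0,0,0,0],[0,0,0.5,0],[0,0,0.5,0],[0,0,0.1,0],[0,0,0,0],[0,0,0,0]]]'
python3 -m handwheel '[[[0,0,0,0],[0,0,0,0],[0,0,0,0],[0,0,-1,0],[0,0,-1,0],[0,0,0,0]]]' 60 25
python3 -m handwheel '[[[0,0,0,0],[0,0,0,0],[0,0,0,0],[0,0,0.8,0],[0,0,0.8,0],[0,0,0.6,0],[0,0,0.4,0],[0,0,0.4,0],[0,0,0.3,0],[0,0,0,0]]]' 0 25
python3 -m handwheel '[[[0,0,-1,0],[0,0,-1,0],[0,0,-1,0],[0,0,-1,0],[0,0,-1,0],[0,0,0,0]]]' 60
python3 -c "
from rings import *
p,d=snapshot('top'); rings(p); print(sense()['tcp_pos'])
save('scene','g5.png',crop=(140,90,280,210),s=5)"
```

```text
t: 21.78
tcp_pos: [0.4413, -0.2409, 0.0948]
tool_rot: [1.0, -0.001, 0.0, -0.0]
force: [1.0, 0.3, -0.9]
finger_gap: 0.428
gripper_force: 30.1
t: 22.52
tcp_pos: [0.4421, -0.2417, 0.1463]
tool_rot: [1.0, -0.001, 0.002, 0.001]
force: [0.1, -0.5, -0.2]
finger_gap: 0.699
gripper_force: 0.0
t: 23.78
tcp_pos: [0.4409, -0.2407, 0.0618]
tool_rot: [1.0, -0.001, -0.0, -0.0]
force: [0.5, -0.3, -0.1]
finger_gap: -0.003
gripper_force: 0.0
t: 24.52
tcp_pos: [0.4423, -0.2418, 0.1894]
tool_rot: [1.0, -0.001, 0.002, 0.002]
force: [-0.5, -0.2, -1.2]
finger_gap: 0.701
gripper_force: 0.0
green [246 205  16  16 155] (np.float64(253.5), np.float64(212.5)) [ 0.4923 -0.002   0.111 ] [ 0.493  -0.0015  0.111 ]
[ 0.44145614 -0.24114901  0.18813104]
```

View pics/g5.png

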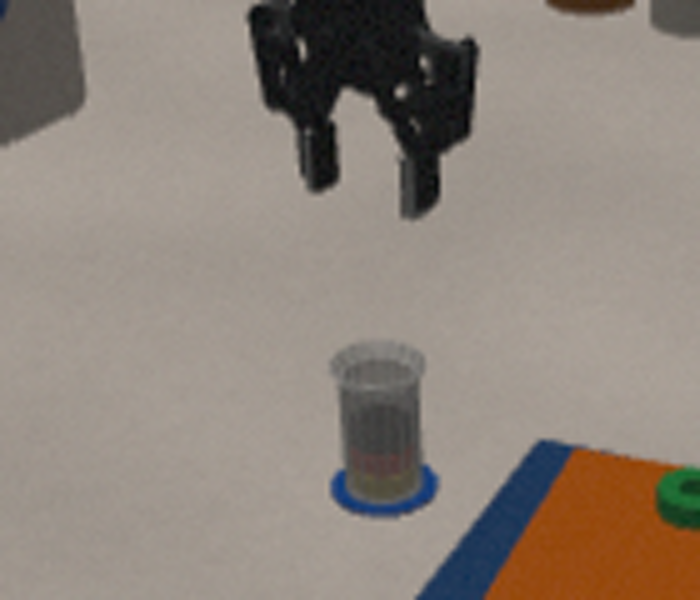

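```bash
python3 -m handwheel '[[[0.205,-0.957,0,0],[0.205,-0.957,0,0],[0.205,-0.957,0,0],[0.205,-0.957,0,0],[0.205,-0.957,0,0],[0.205,-0.957,0,0],[0.205,-0.957,0,0],[0.205,-0.957,0,0],[0.205,-0.957,0,0],[0.205,-0.957,0,0],[0,0,1,0],[0,0,1,0],[0,0,0.7,0],[0,0,0.5,0],[0,0,0,0],[0,0,0,0]]]' 60 25
python3 -m handwheel '[[[0,0,0,0],[0,0,0,0],[0,0,0,0],[0,0,0,0],[0,0,0,0]]]' 30 30
```

```text
t: 26.62
tcp_pos: [0.4929, -0.0018, 0.1075]
tool_rot: [1.0, -0.001, 0.0, 0.0]
force: [-0.3, 0.0, 0.2]
finger_gap: 0.701
gripper_force: 0.0
t: 27.25
tcp_pos: [0.4932, -0.0018, 0.1082]
tool_rot: [1.0, -0.001, 0.001, 0.0]
force: [-0.7, -0.2, 6.0]
finger_gap: 0.43
gripper_force: 29.8
```

```bash
python3 -m handwheel '[[[0,0,-0.5,0],[0,0,-0.75,0],[0,0,-0.75,0],[-0.205,0.957,0,0],[-0.205,0.957,0,0],[-0.205,0.957,0,0],[-0.205,0.957,0,0],[-0.205,0.957,0,0],[-0.205,0.957,0,0],[-0.205,0.957,0,0],[-0.205,0.957,0,0],[-0.205,0.957,0,0],[-0.205,0.957,0,0],[0,0,0,0],[0,0,0.7,0],[0,0,0.7,0],[0,0,0.6,0],[0,0,0.4,0],[0,0,0.1,0],[0,0,0,0]]]'
python3 -c "
from station import sense
print(sense()['tcp_pos'])"
```

```text
t: 29.75
tcp_pos: [0.4413, -0.2409, 0.0949]
tool_rot: [1.0, -0.001, 0.0, 0.0]
force: [0.9, -0.4, 0.3]
finger_gap: 0.427
gripper_force: 30.0
[ 0.44127755 -0.24087431  0.09488977]
```

```bash
python3 -m handwheel '[[[0,0,0,0],[0,0,0,0],[0,0,0,0],[0,0,-1,0],[0,0,-1,0],[0,0,0,0]]]' 60 25
python3 -m handwheel '[[[0,0,0,0],[0,0,0,0],[0,0,0,0],[0,0,0.8,0],[0,0,0.8,0],[0,0,0.6,0],[0,0,0.4,0],[0,0,0.35,0],[0,0,0,0]]]' 0 25
python3 -m handwheel '[[[0,0,-1,0],[0,0,-1,0],[0,0,-1,0],[0,0,-1,0],[0,0,-1,0],[0,0,0,0]]]' 0
python3 - <<'E'
from rings import *
p,d=save('top','t6.png'); rings(p); print(sense()['tcp_pos'])
a=cv2.resize(p[140:250,205:310,::-1],None,fx=5.4,fy=5.4,interpolation=cv2.INTER_CUBIC)
s,_=snapshot('scene'); b=cv2.resize(s[150:200,195:230,::-1],(224,320),interpolation=cv2.INTER_CUBIC)
c=np.zeros((a.shape[0],a.shape[1]+224,3),np.uint8); c[:,:a.shape[1]]=a; c[:320,a.shape[1]:]=b
cv2.imwrite('pics/c6.png',c)
E
```

```text
t: 30.5
tcp_pos: [0.4422, -0.2418, 0.1464]
tool_rot: [1.0, -0.001, 0.002, 0.001]
force: [0.2, -0.9, -0.6]
finger_gap: 0.706
gripper_force: 0.0
t: 31.62
tcp_pos: [0.4409, -0.2407, 0.0705]
tool_rot: [1.0, -0.001, -0.0, -0.0]
force: [-0.4, 0.0, -0.1]
finger_gap: 0.004
gripper_force: 0.0
t: 32.38
tcp_pos: [0.4423, -0.2418, 0.1982]
tool_rot: [1.0, -0.001, 0.002, 0.002]
force: [-0.0, 0.3, 0.4]
finger_gap: -0.002
gripper_force: 0.0
[ 0.44147384 -0.24116726  0.19695301]
```

View pics/c6.png

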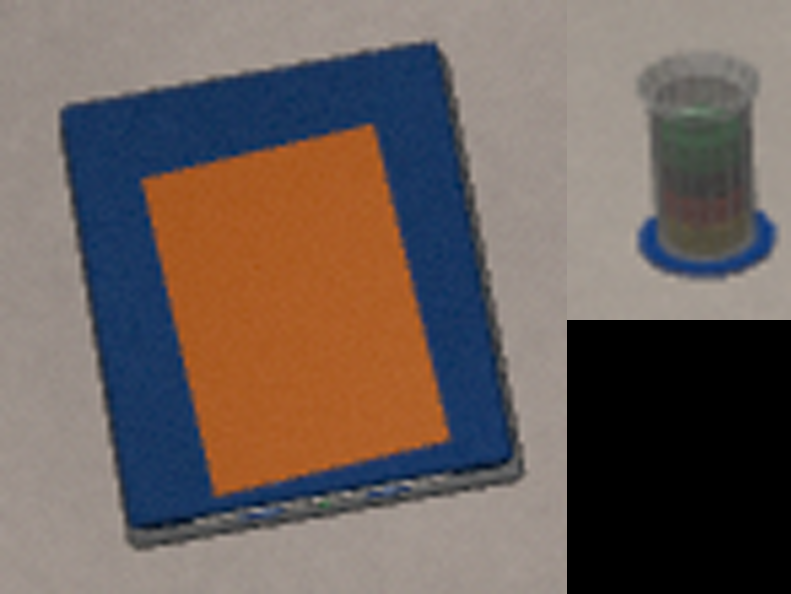

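```bash
cat > st.py <<'E'
from h import *
def polyrect(mask,z,n='top'):
    c=max(cv2.findContours(mask.astype(np.uint8),cv2.RETR_EXTERNAL,cv2.CHAIN_APPROX_NONE)[0],key=cv2.contourArea)[:,0]
    w=np.array([px2w(n,u,v,z)[:2] for u,v in c])
    return w
def rect(w):
    (c,s,a)=cv2.minAreaRect((w*1000).astype(np.float32)); return np.array(c)/1000,s,a
def orange(p):
    h=cv2.cvtColor(p,cv2.COLOR_RGB2HSV); return (h[...,0]>7)&(h[...,0]<17)&(h[...,1]>150)&(h[...,2]>60)
def blue(p):
    h=cv2.cvtColor(p,cv2.COLOR_RGB2HSV); return (h[...,0]>100)&(h[...,0]<120)&(h[...,1]>150)
YAW=np.deg2rad(10.1); C=np.array([.5415,-.0132])
def s2w(x,y,c=C,a=YAW): return c+np.array([x*np.cos(a)-y*np.sin(a),x*np.sin(a)+y*np.cos(a)])
def w2s(p,c=C,a=YAW): d=np.asarray(p)-c; return np.stack([d[...,0]*np.cos(a)+d[...,1]*np.sin(a),-d[...,0]*np.sin(a)+d[...,1]*np.cos(a)],-1)
E
python3 - <<'E'
from st import *
p=np.load('last_top.npz')['p']
o=rect(polyrect(orange(p),.096)); print('plate',o)
m=blue(p)|orange(p); m[:, :200]=0; m[:,320:]=0; m=m.copy(); m[:130]=0; m[245:]=0
b=rect(polyrect(m,.09)); print('station',b)
print(np.array(cv2.boxPoints((o[0]*1000,o[1],o[2]))).round(1).tolist())
print('plate corners in st', w2s(np.array(cv2.boxPoints((tuple(o[0]*1000),o[1],o[2])))/1000).round(4).tolist())
s=sense(); print(s['q'],s['tcp_pos'])
E
```

```text
plate (array([ 0.53245642, -0.01494373]), (148.74888610839844, 109.01146697998047), 13.540778160095215)
station (array([ 0.5440603 , -0.01018004]), (198.1035919189453, 177.40223693847656), 10.236885070800781)
[[447.3999938964844, 20.600000381469727], [472.8999938964844, -85.30000305175781], [617.5, -50.5], [592.0, 55.5]]
plate corners in st [[-0.0867, 0.0498], [-0.0802, -0.059], [0.0683, -0.0501], [0.0618, 0.0587]]
[-7.22505288e-01  4.13883398e-01  1.77427505e+00 -2.07276155e-05
  9.53163294e-01  8.49581397e-01] [ 0.4408961  -0.24069095  0.19606497]
```

```bash
sed -i 's/deg2rad(10.1)/deg2rad(10.2)/; s/\[.5415,-.0132\]/[.5435,-.0108]/' st.py; python3 -m handwheel '[[[0.596,-0.876,0,0],[0.596,-0.876,0,0],[0.596,-0.876,0,0],[0.596,-0.876,0,0],[0.596,-0.876,0,0],[0.596,-0.876,0,0],[0.596,-0.876,0,0],[0,0,0,0]]]' 75 25
python3 -m handwheel '[[[0,0,0,-1],[0,0,0,-1],[0,0,0,-1],[0,0,0,-1],[0,0,0,-1],[0,0,0,-1],[0,0,0,-1],[0,0,0,-1],[0,0,0,-1],[0,0,0,-1],[0,0,0,-1],[0,0,0,-1],[0,0,0,-1],[0,0,0,-1],[0,0,0,-1],[0,0,0,-1],[0,0,0,-0.7],[0,0,0,0],[0,0,0,0]]]'
python3 -m handwheel '[[[0,0,1,0],[0,0,1,0],[0,0,1,0],[0,0,0.8,0],[0,0,0,0],[0,0,0,0]]]'
python3 -c "
from st import *
s=sense();print(s['tcp_pos'],w2s(s['tcp_pos'][:2]),s['force'])"
```

```text
t: 33.48
tcp_pos: [0.5455, -0.0863, 0.1946]
tool_rot: [1.0, 0.001, -0.001, -0.0]
force: [-0.3, -0.2, -0.5]
finger_gap: 0.877
gripper_force: 0.0
t: 35.85
tcp_pos: [0.5451, -0.0881, 0.1956]
tool_rot: [0.643, 0.766, -0.0, -0.0]
force: [-0.4, -0.4, 0.5]
finger_gap: 0.881
gripper_force: 0.0
t: 36.6
tcp_pos: [0.546, -0.088, 0.1016]
tool_rot: [0.642, 0.767, 0.0, 0.0]
force: [0.4, 0.1, 0.2]
finger_gap: 0.88
gripper_force: 0.0
[ 0.54603415 -0.08799027  0.10158262] [-0.01117512 -0.07641908] [0.42104641 0.1458966  0.15674113]
```

```bash
python3 -m handwheel '[[[0,0,0.3,0],[0,0,0.1,0],[0,0,0,0],[0,0,0,0]]]' | grep -E "tcp_pos|force:"
python3 -m handwheel '[[[0,0,0.1,0],[0,0,0.08,0],[0,0,0,0]]]' | grep -E "tcp_pos|force:"
python3 -m handwheel '[[[0,0,0.1,0],[0,0,0,0]]]' | grep -E "tcp_pos|force:"
```

```text
tcp_pos: [0.5457, -0.0877, 0.0912]
force: [0.2, 0.1, 0.2]
gripper_force: 0.0
tcp_pos: [0.5454, -0.0877, 0.0863]
force: [-0.2, -0.1, 0.6]
gripper_force: 0.0
tcp_pos: [0.5455, -0.0877, 0.0838]
force: [-0.2, 0.0, -0.5]
gripper_force: 0.0
```

```bash
python3 -m handwheel '[[[0,0,0.1,0],[0,0,0,0]]]' | grep -E "tcp_pos|^force:"
python3 -m handwheel '[[[0,0,0.06,0],[0,0,0,0]]]' | grep -E "tcp_pos|^force:"
```

```text
tcp_pos: [0.5454, -0.0876, 0.0813]
force: [0.4, -0.2, 0.3]
tcp_pos: [0.5457, -0.0877, 0.0808]
force: [-0.9, 0.4, 4.8]
```

```bash
python3 -m handwheel '[[[0,0,-0.1,0],[0.2,0,0,0],[0.2,0,0,0],[0.2,0,0,0],[0.2,0,0,0],[0.2,0,0,0],[0.2,0,0,0],[0.2,0,0,0],[0.2,0,0,0],[0.2,0,0,0],[0.2,0,0,0],[0.2,0,0,0],[0.2,0,0,0],[0.2,0,0,0],[0,0,0,0],[0,0,0,0]]]'
python3 - <<'E'
from st import *
s=sense();print(s['tcp_pos'],w2s(s['tcp_pos'][:2]))
p,d=save('scene','s7.png',crop=(150,90,370,270),s=3.3)
p,d=save('top','t7.png'); w=w2s(polyrect(orange(p),.096)); print(w.min(0),w.max(0))
E
```

```text
t: 40.22
tcp_pos: [0.5342, -0.0236, 0.0826]
tool_rot: [0.642, 0.767, 0.0, -0.0]
force: [-0.2, -0.1, 0.2]
finger_gap: 0.882
gripper_force: 0.0
[ 0.53417679 -0.02364081  0.08260588] [-0.01144978 -0.01098687]
[0.02013532 0.075878  ] [0.06609979 0.10987732]
```

View pics/s7.png

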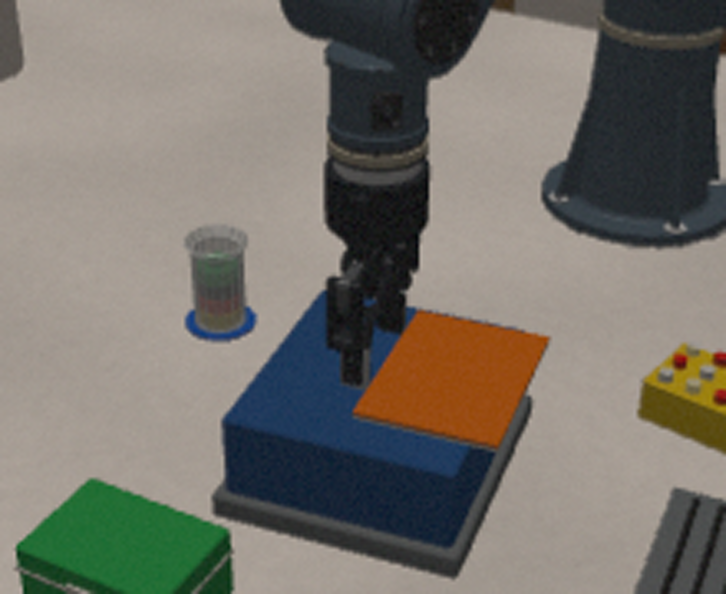

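```bash
python3 -m handwheel '[[[0.2,0,0,0],[0.2,0,0,0],[0.2,0,0,0],[0.2,0,0,0],[0.2,0,0,0],[0,0,0,0],[-0.2,0,0,0],[0,0,-1,0],[0,0,-1,0],[0,0,0,0]]]'
python3 - <<'E'
from st import *
s=sense();print(s['tcp_pos'],w2s(s['tcp_pos'][:2]))
p,d=save('top','t8.png'); w=w2s(polyrect(orange(p),.096)); print(w.min(0),w.max(0))
E
```

```text
t: 41.58
tcp_pos: [0.5321, -0.0047, 0.1341]
tool_rot: [0.642, 0.767, 0.001, 0.002]
force: [0.3, 1.4, -1.0]
finger_gap: 0.875
gripper_force: 0.0
[ 0.53208873 -0.00468441  0.13405753] [-0.01014795  0.00803969]
[-0.0547422   0.02651178] [0.00966372 0.10969789]
```

Run:
```python
from st import *
p=np.load('last_top.npz')['p']; m=orange(p)
v,u=np.nonzero(m); k=(u>190)&(u<300)&(v>130)&(v<260); u,v=u[k],v[k]
w=w2s(np.array([px2w('top',a,b,.096)[:2] for a,b in zip(u,v)])); print(len(w),w.min(0),w.max(0))
for lo in np.arange(-.08,.07,.02):
    q=w[(w[:,0]>lo)&(w[:,0]<lo+.02)]; print(lo.round(2),len(q),q[:,1].min().round(3) if len(q) else 0,q[:,1].max().round(3) if len(q) else 0)
cv2.imwrite('pics/t8c.png',cv2.resize(p[130:260,180:320,::-1],None,fx=4.5,fy=4.5))
```

```text
449 [-0.0547422   0.02651178] [0.06583692 0.13498414]
-0.08 0 0 0
-0.06 43 0.027 0.056
-0.04 168 0.03 0.108
-0.02 173 0.047 0.11
0.0 32 0.069 0.099
0.02 0 0 0
0.04 19 0.125 0.135
0.06 14 0.121 0.135
```

View pics/t8c.png

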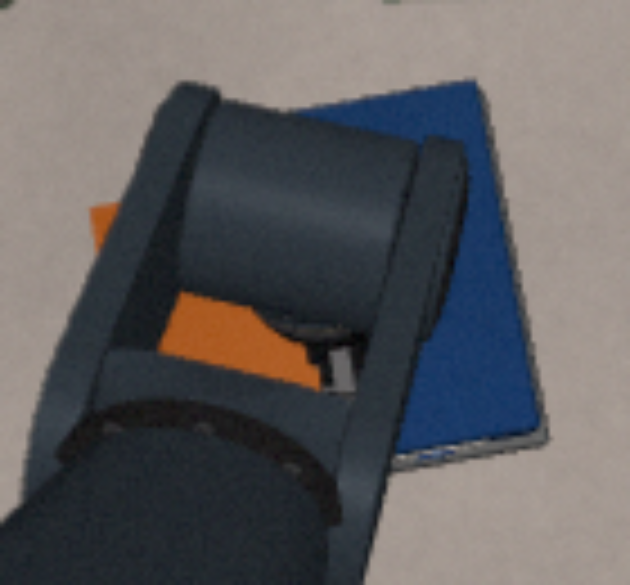

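```bash
python3 -m handwheel '[[[0.773,0,0,0],[0.773,0,0,0],[0.773,0,0,0],[0.773,0,0,0],[0.773,0,0,0],[0.773,0,0,0],[0,0,0.7,0],[0,0,0.5,0],[0,0,0,0],[0,0,0,0]]]' 40
python3 - <<'E'
from st import *
s=sense();print(s['tcp_pos'],w2s(s['tcp_pos'][:2]),s['force'])
E
```

```text
t: 42.88
tcp_pos: [0.5106, 0.11, 0.1027]
tool_rot: [0.642, 0.767, 0.0, 0.0]
force: [0.7, 1.0, 0.2]
finger_gap: 0.467
gripper_force: 0.0
[0.5105614  0.10998739 0.1026721 ] [-0.01102842  0.12471135] [0.68233396 1.03553777 0.16845508]
```

```bash
python3 -m handwheel '[[[0,0,0.8,0],[-0.05,0,1,0],[-0.2,0,0.5,0],[0,0,0,0],[0,0,0,0]]]'
python3 - <<'E'
from st import *
s=sense();print(s['tcp_pos'],w2s(s['tcp_pos'][:2]),s['force'])
p,d=save('scene','s9.png',crop=(190,130,370,270),s=4)
E
```

```text
t: 43.5
tcp_pos: [0.5119, 0.1037, 0.0457]
tool_rot: [0.642, 0.767, 0.0, 0.0]
force: [-0.1, 0.5, 0.4]
finger_gap: 0.471
gripper_force: 0.0
[0.51193223 0.10373887 0.04567841] [-0.01078578  0.11831882] [-0.1018945   0.53265055  0.4262716 ]
```

View pics/s9.png

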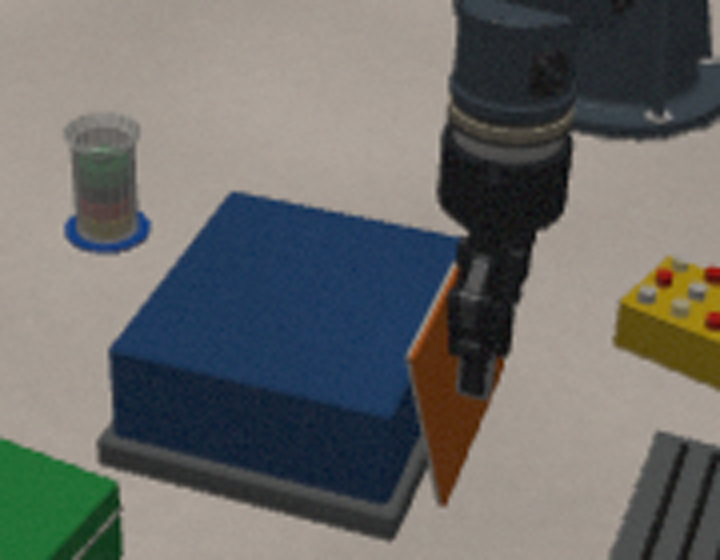

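```bash
python3 -m handwheel '[[[-0.1,0,0,0],[-0.1,0,0,0],[-0.05,0,0,0],[0,0,0,0]]]'
python3 - <<'E'
from st import *
s=sense();print(w2s(s['tcp_pos'][:2]))
p,d=snapshot('scene'); P=cloud('scene',d); m=orange(p); v,u=np.nonzero(m); k=(u>280)&(u<330)&(v>180)&(v<270); Q=P[v[k],u[k]]; Q=Q[~np.isnan(Q[:,0])]
q=np.c_[w2s(Q[:,:2]),Q[:,2]]; q=q[q[:,1]<.2]
A=np.c_[q[:,2],np.ones(len(q))]; r=np.linalg.lstsq(A,q[:,1],rcond=None)[0]; print(len(q),'y=a z+b',r, np.percentile(q,[0,2,98,100],axis=0))
E
```

```text
t: 44.05
tcp_pos: [0.5122, 0.0999, 0.0459]
tool_rot: [0.642, 0.766, 0.001, -0.001]
force: [-1.8, 9.6, 3.7]
finger_gap: 0.467
gripper_force: 5.1
[-0.01117542  0.11443899]
353 y=a z+b [-0.1778799   0.11222851] [[-0.08011628  0.09097574  0.00228413]
 [-0.02601776  0.09214402  0.00434039]
 [ 0.06727833  0.11157711  0.10785383]
 [ 0.06942881  0.11206758  0.10995008]]
```

```bash
python3 -m handwheel '[[[0.15,0,0,0],[0.25,0,0,0],[0,0,-0.6,0],[0,0,-1,0],[0,0,-1,0],[0,0,-1,0],[0,0,-1,0],[0,0,-0.4,0],[0,0,0,0]]]' 60 25
python3 -m handwheel '[[[0,0,0,1],[0,0,0,1],[0,0,0,1],[0,0,0,1],[0,0,0,1],[0,0,0,1],[0,0,0,1],[0,0,0,1],[0,0,0,1],[0,0,0,1],[0,0,0,1],[0,0,0,1],[0,0,0,1],[0,0,0,1],[0,0,0,1],[0,0,0,0],[0,0,0,0]]]'
python3 - <<'E'
from st import *
s=sense();print(s['tcp_pos'],w2s(s['tcp_pos'][:2]))
p,d=snapshot('scene'); P=cloud('scene',d); m=orange(p); v,u=np.nonzero(m); k=(u>280)&(u<330)&(v>180)&(v<270); Q=P[v[k],u[k]]; Q=Q[~np.isnan(Q[:,0])]
q=np.c_[w2s(Q[:,:2]),Q[:,2]]; q=q[q[:,1]<.2]
A=np.c_[q[:,2],np.ones(len(q))]; r=np.linalg.lstsq(A,q[:,1],rcond=None)[0]; print(len(q),'y=a z+b',r, np.percentile(q,[0,2,98,100],axis=0))
E
```

```text
t: 45.22
tcp_pos: [0.5111, 0.1075, 0.1709]
tool_rot: [0.642, 0.767, 0.001, 0.001]
force: [-0.5, 0.3, -0.3]
finger_gap: 0.703
gripper_force: 0.0
t: 47.35
tcp_pos: [0.5103, 0.1076, 0.1694]
tool_rot: [0.996, 0.089, -0.001, -0.0]
force: [-0.0, 0.5, -0.4]
finger_gap: 0.703
gripper_force: 0.0
[0.51032272 0.10759021 0.16942458] [-0.01168783  0.12239431]
728 y=a z+b [-0.17019519  0.11159566] [[-0.08441186  0.09063332  0.00241524]
 [-0.07690228  0.09161527  0.00586236]
 [ 0.06687822  0.11069371  0.10880122]
 [ 0.0697327   0.11134811  0.11030557]]
```

```bash
python3 -m handwheel '[[[0.15,0.7,0,0],[0,0,0.9,0],[0,0,0.9,0],[0,0,0.7,0],[0,0,0.5,0],[0,0,0,0],[0,0,0,0]]]'
python3 -m handwheel '[[[0,0,0,0],[0,0,0,0],[0,0,0,0],[0,0,0,0],[0,0,0,0],[0,0,0,0],[0,0,0,0]]]' 0 60
python3 - <<'E'
from st import *
s=sense();print(s['tcp_pos'],w2s(s['tcp_pos'][:2]))
p,d=snapshot('scene'); P=cloud('scene',d); m=orange(p); v,u=np.nonzero(m); k=(u>280)&(u<330)&(v>180)&(v<270); Q=P[v[k],u[k]]; Q=Q[~np.isnan(Q[:,0])]
q=np.c_[w2s(Q[:,:2]),Q[:,2]]; q=q[q[:,1]<.2]
A=np.c_[q[:,2],np.ones(len(q))]; r=np.linalg.lstsq(A,q[:,1],rcond=None)[0]; print(len(q),'y=a z+b',r, np.percentile(q,[0,2,98,100],axis=0))
E
```

```text
t: 48.28
tcp_pos: [0.5181, 0.0909, 0.0955]
tool_rot: [0.996, 0.088, 0.001, 0.0]
force: [0.3, -0.3, -0.5]
finger_gap: 0.701
gripper_force: 0.0
t: 49.15
tcp_pos: [0.5177, 0.0913, 0.0956]
tool_rot: [0.996, 0.088, 0.0, -0.0]
force: [-0.2, 0.9, 5.3]
finger_gap: 0.052
gripper_force: 61.2
[0.51770479 0.09129181 0.09555939] [-0.00730863  0.10504625]
403 y=a z+b [-0.02048017  0.10948798] [[-0.07720261  0.1047001   0.00202723]
 [-0.07246177  0.1056927   0.00507007]
 [ 0.06758967  0.10961556  0.10967401]
 [ 0.06842335  0.11000174  0.11139795]]
```

```bash
python3 - <<'E'
from st import *
p=np.load('last_top.npz')['p']; h=cv2.cvtColor(p,cv2.COLOR_RGB2HSV)
m=((h[...,2]<110)&(h[...,1]<60)); m[:,:90]=0; m[:,190:]=0; m[:140]=0; m[245:]=0
m=cv2.morphologyEx(m.astype(np.uint8),cv2.MORPH_CLOSE,np.ones((3,3)))
print(rect(polyrect(m,.004)))
E
python3 -m handwheel '[[[0,0,-0.5,0],[0,0,-0.7,0],[0,0,-0.8,0],[0.384,-0.911,0,0],[0.384,-0.911,0,0],[0.384,-0.911,0,0],[0.384,-0.911,0,0],[0.384,-0.911,0,0],[0.384,-0.911,0,0],[0.384,-0.911,0,0],[0,0,0,0.5],[0,0,0,0],[0,0,0,0]]]'
python3 - <<'E'
from st import *
s=sense();print(s['tcp_pos'])
save('scene','s10.png',crop=(190,60,450,270),s=3)
E
```

```text
(array([0.55052771, 0.31593832]), (219.89532470703125, 199.32196044921875), 7.033940315246582)
t: 50.82
tcp_pos: [0.5554, 0.2594, 0.145]
tool_rot: [0.998, 0.062, -0.0, 0.0]
force: [-0.2, -0.7, -1.0]
finger_gap: 0.054
gripper_force: 60.2
[0.5553701  0.25942318 0.14500604]
```

View pics/s10.png

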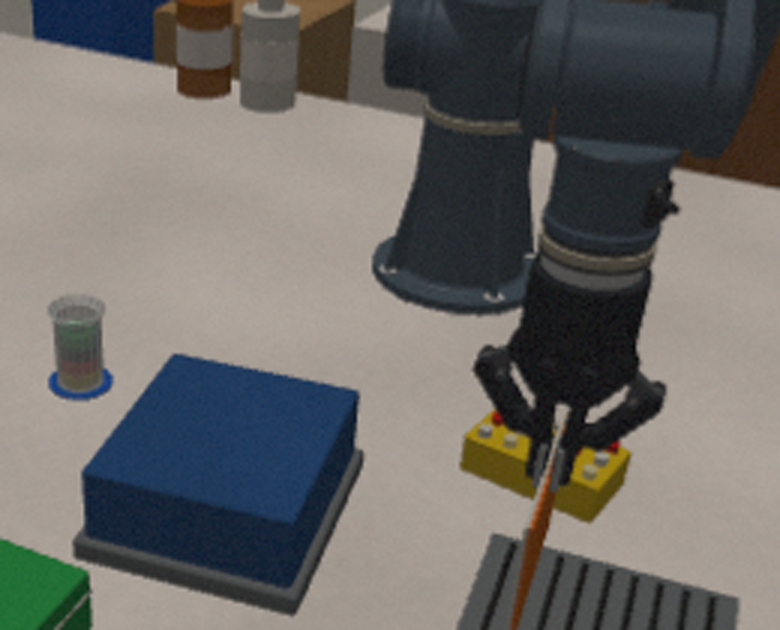

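```bash
python3 -m handwheel '[[[0,-0.1,0.8,0],[0,0,0.7,0],[0,0,0.15,0],[0,0,0,0],[0,0,0,0]]]' | grep -E "tcp|^force"
python3 -m handwheel '[[[0,0,0.08,0],[0,0,0,0]]]' | grep -E "tcp|^force"
python3 -m handwheel '[[[0,0,0.06,0],[0,0,0,0]]]' | grep -E "tcp|^force"
```

```text
tcp_pos: [0.5558, 0.2624, 0.1043]
force: [0.1, -0.5, -1.9]
tcp_pos: [0.5554, 0.2623, 0.102]
force: [-1.0, 0.8, -1.0]
tcp_pos: [0.5552, 0.2623, 0.1002]
force: [-0.3, -0.3, -1.7]
```

```bash
python3 -m handwheel '[[[0,0,0.06,0],[0,0,0,0]]]' | grep -E "tcp|^force"
python3 -m handwheel '[[[0,0,0,0],[0,0,0,0],[0,0,0,0]]]' 25 25 | grep -E "tcp|^force|gap"
python3 - <<'E'
from st import *
p,d=snapshot('scene'); P=cloud('scene',d); m=orange(p); v,u=np.nonzero(m); Q=P[v,u]; Q=Q[~np.isnan(Q[:,0])]
M=np.array([.5505,.3159]); q=np.c_[w2s(Q[:,:2],M,np.deg2rad(7)),Q[:,2]]; q=q[(abs(q[:,1])<.13)&(abs(q[:,0])<.12)]
A=np.c_[q[:,2],np.ones(len(q))]; r=np.linalg.lstsq(A,q[:,1],rcond=None)[0]; print(len(q),'y=a z+b',r, np.percentile(q,[2,98],axis=0))
print(w2s(sense()['tcp_pos'][:2],M,np.deg2rad(7)))
E
```

```text
tcp_pos: [0.5554, 0.2624, 0.0996]
force: [-2.4, 0.5, 3.5]
tcp_pos: [0.5554, 0.2623, 0.0987]
force: [0.5, 0.4, 0.5]
finger_gap: 0.294
237 y=a z+b [-0.01680699 -0.05011177] [[-0.07102245 -0.05327032  0.00857173]
 [ 0.07326828 -0.05019363  0.11427178]]
[-0.0017364  -0.05377847]
```

```bash
cat > pl.py <<'E'
from st import *
p,d=snapshot('scene'); P=cloud('scene',d); m=orange(p); v,u=np.nonzero(m); Q=P[v,u]; Q=Q[~np.isnan(Q[:,0])]
M=np.array([.5505,.3159]); q=np.c_[w2s(Q[:,:2],M,np.deg2rad(7)),Q[:,2]]; q=q[(abs(q[:,1])<.13)&(abs(q[:,0])<.12)]
if len(q)>20:
    A=np.c_[q[:,2],np.ones(len(q))]; r=np.linalg.lstsq(A,q[:,1],rcond=None)[0]; print(len(q),'y=a z+b',r, np.percentile(q,[2,98],axis=0))
print(w2s(sense()['tcp_pos'][:2],M,np.deg2rad(7)))
E
python3 -m handwheel '[[[0,-0.16,0,0],[0,-0.16,0,0],[0,-0.16,0,0],[0,-0.16,0,0],[0,-0.16,0,0],[0,-0.16,0,0],[0,-0.16,0,0],[0,-0.16,0,0],[0,0,0,0]]]' | grep -E "tcp|^force|gap"
python3 pl.py
```

```text
tcp_pos: [0.5513, 0.2945, 0.0988]
force: [0.1, 0.4, 0.2]
finger_gap: 0.295
78 y=a z+b [ 0.31931937 -0.04718692] [[-0.04862561 -0.04686687  0.01331241]
 [ 0.07359431 -0.00879828  0.15920257]]
[-0.00181865 -0.02158193]
```

```bash
python3 -m handwheel '[[[0,-0.17,0.2,0],[0,-0.17,0.2,0],[0,-0.17,0.2,0],[0,-0.17,0.2,0],[0,-0.17,0.2,0],[0,-0.17,0.2,0],[0,0,0,0]]]' 50 | grep -E "tcp|^force|gap"
python3 pl.py
python3 -m handwheel '[[[0,-0.6,-0.6,0],[0,-0.7,-0.9,0],[0,0,-1,0],[0,0,-1,0],[0,0,-1,0],[0,0,0,0],[0,0,0,0]]]'
python3 - <<'E'
from st import *
p,d=save('scene','s11.png',crop=(290,180,460,330),s=2.3)
p2,d2=save('top','t11.png')
E
```

```text
tcp_pos: [0.5477, 0.3195, 0.0681]
force: [-0.3, 0.4, 0.1]
finger_gap: 0.586
42 y=a z+b [ 0.90712466 -0.04822176] [[ 0.00079555 -0.04865512  0.00658103]
 [ 0.07406993  0.0285557   0.09029372]]
[-0.00226651  0.00370103]
t: 55.65
tcp_pos: [0.5436, 0.351, 0.1805]
tool_rot: [0.998, 0.062, -0.001, 0.0]
force: [-0.4, -0.6, -0.3]
finger_gap: 0.587
gripper_force: 0.0
```

```bash
python3 -m handwheel '[[[0,0,-1,0],[0,0,-1,0],[0,0,-1,0],[-0.1,1,0,0],[-0.1,1,0,0],[-0.1,1,0,0],[-0.1,1,0,0],[-0.1,1,0,0],[-0.1,1,0,0],[-0.1,1,0,0],[-0.1,1,0,0],[-0.1,1,0,0],[-0.1,1,0,0],[-0.1,1,0,0],[-0.1,1,0,0],[-0.1,1,0,0],[-0.1,1,0,0],[0,0,0,0]]]' | head -2
python3 - <<'E'
from st import *
p,d=save('top','t12.png'); h=cv2.cvtColor(p,cv2.COLOR_RGB2HSV)
m=(h[...,1]<60)&(h[...,2]>170); print(m.sum(), 'orange on mat', orange(p)[140:260,90:200].sum())
for t in (120,140,160,180,200):
  m=(h[...,2]>t)&(h[...,1]<70); m[:,:100]=0;m[:,180:]=0;m[:150]=0;m[240:]=0
  if m.sum()>50:
    c,s,a=rect(polyrect(m,.01)); print(t,m.sum(),c,s,a,w2s(c,np.array([.5505,.3159]),np.deg2rad(7)))
a=cv2.resize(p[:300,:,::-1],(800,469),interpolation=cv2.INTER_CUBIC); cv2.imwrite('pics/fin.png',a)
E
```

```text
t: 58.0
tcp_pos: [0.5512, -0.0024, 0.2544]
0 orange on mat 0
120 3271 [0.54803033 0.31783121] (149.78610229492188, 108.9264907836914) 7.4505743980407715 [-0.0022159   0.00221779]
140 3074 [0.54753162 0.31851328] (148.0358428955078, 107.62698364257812) 7.54574728012085 [-0.00262778  0.00295555]
160 202 [0.43426535 0.30155817] (13.277480125427246, 51.56600570678711) 0.30080416798591614 [-1.17116084e-01 -6.94912093e-05]
```

View pics/fin.png

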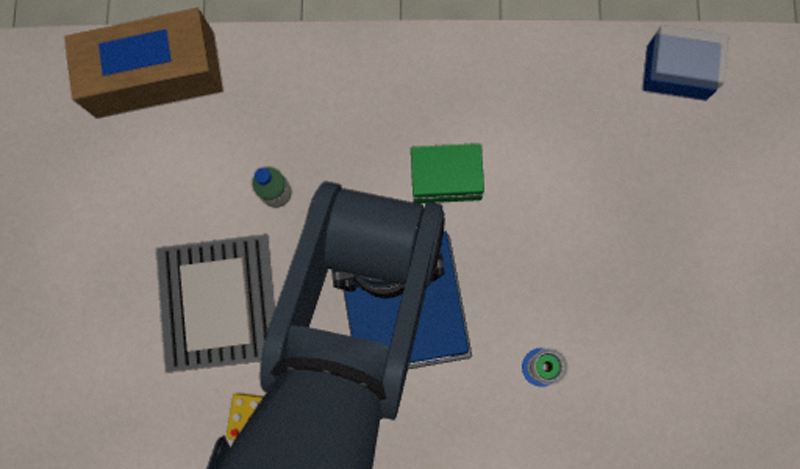

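The plate lies flat, white face up, within about 3 mm of the mat's centre (plate at pixels 180–248, 258–352). The ring column is in the tube at (545, 367), and the bottle, tip box and rack look undisturbed. I'm signing off.

```bash
python3 -c "
from station import sign_off
print(sign_off())"
```

```text
the job is handed in; nothing more can be done
None
```

The job is handed in, at about 58 s on the robot's clock: the four rings present (no blue one) lie flat in one column in the tube, and the plate lies flat and white face up about 3 mm from the mat's centre, turned over by tipping it off the station edge and gripping its upper edge (the tool can only point down); the bottle, tip box and rack look undisturbed.

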